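# Shut off the red gas valve in the covered valve box

### The job

Push the sliding cover of the grey valve box all the way aside by its yellow ledge, so that the valves under it are uncovered, then push the red handle right over to the back until it is fully shut. Leave the blue handle as it is, leave the cover open, and do not move the vial, bottle and pen that stand or lie around the box.

Things in the scene. Friction and masses are not known exactly. Their poses are not given: they have to be found in the camera images.
- valve_box: Grey metal valve box fixed to the table, 184 (x) x 360 (y) x 80 mm high. Origin: centre of its underside. Its x axis points to its back, away from the robot; turned up to 0.3 rad. The +y half is an open bay, 164 x 174 mm inside, side walls 70 mm high, holding two valves 76 mm apart along y, either way round; the -y half is closed. Guide lips on both long edges are 80 mm high, 8 mm wide.
- cover (a joint): Aluminium cover sliding along the top of the box, 174 x 170 x 5 mm, its top 76 mm above the table. Value: metres slid toward the box's -y; 0 = over the valve bay (starts at 0 to 0.02), 0.17 = fully open at its stop, over the closed half. It slides against 2 to 4 N and stays where it is left.
- ledge_face (a point): Centre of the upright face of the yellow ledge on the cover. The face looks toward the box's +y, is 100 mm wide (along the box's x) and 18 mm high, 76 to 94 mm above the table; behind it (-y) the ledge slopes down over 100 mm, so it can only be pushed, toward -y. 40 mm of flat cover lie before the face (+y).
- red_handle (a joint): Red paddle lever of the marked valve, hidden by the cover at first. Pivot axis level, along the box's y, 26 mm above the table and 12 mm behind the box's middle line (box +x). Value: rad; 0 = leaning 20 degrees to the robot side (box -x), open (starts at 0 to 0.12); 1.222 = leaning 50 degrees to the back (+x) at its stop, shut. Stiff: some 2 N at the paddle; stays where left.
- red_tip (a point): Middle of the outer end of the red paddle, 42 mm from the pivot. The paddle is 28 mm wide (along the box's y), 10 mm thick and takes up the outer 25 mm of the lever. It is about 66 mm above the table when open, 68 upright, 53 when shut. The brass valve bodies below reach 33 mm.
- blue_handle (a joint): Blue paddle handle of the other valve, same make and size, same joint values. To be left open as found (starts at 0 to 0.12).
- blue_tip (a point): Middle of the outer end of the blue paddle, as red_tip.
- vial: Loose glass vial with white cap, 23 mm across, 76 mm tall, standing off the box's +y end. Origin: centre of its base.
- bottle: Loose small brown bottle with white cap, 46 mm across, 105 mm tall, standing behind the box. Origin: centre of its base.
- pen: Loose red and white marker pen, 17 x 135 x 16 mm, lying on the table in front of the box, along its y axis. Origin: centre of its underside.
There are look-alikes about, which are no part of the job. What is shaped like the bottle but green is not meant.

How it is judged (in metres and radians):
On the way, in this order (a step that is already met when the one before it is completed fails the run):
1. the cover is slid aside (more than 150 of 170 mm) while the red handle is still open (value of joint cover above 0.15 m and value of joint red_handle below 0.35 rad), for 0.2 s.
2. the red handle is pushed shut (beyond 1.08 of 1.22 rad) with the cover aside (value of joint red_handle above 1.08 rad and value of joint cover above 0.15 m), for 0.2 s.
At the end, for the whole second after the job is handed in: The cover is more than 150 mm open, the red handle beyond 1.08 rad, the blue handle still below 0.35 rad; vial, bottle and pen are within 20 mm of where they were, vial and bottle upright within 0.2 rad (all of step 2 and value of joint blue_handle below 0.35 rad and distance of each of vial, bottle, pen from where it was at the start of the episode below 0.02 m and angle between each of vial, bottle's own z axis and vertical below 0.2 rad); the robot touches nothing.
It fails at once if the blue handle is moved (beyond 0.35 rad) (value of joint blue_handle above 0.35 rad).
It fails at once if the vial, bottle or pen is moved by more than 20 mm, or lifted (distance of any of vial, bottle, pen from where it was at the start of the episode above 0.02 m or height (world z) of any of vial, bottle, pen above 0.015 m).
It fails at once if the vial or bottle is tipped (angle between any of vial, bottle's own z axis and vertical above 0.35 rad).
It also fails if it takes over 45 s, if anything falls off the work surface, if the arm or the gripper's body presses on something with over 40 N, if the wrist force passes 120 N, or if a joint passes its speed limit or range.

### The arm

A 6-joint arm with a two-finger parallel gripper is mounted at the origin on a cart in front of the work surface, level with it; the furniture and walls round the work are solid. World frame = base frame: x ahead of the robot, y to its left, z up, the work surface at z = 0. Lengths are in mm, angles in rad, forces in N, time in s.
With the tool pointing down it reaches from about 350 to 775 mm from the base axis. Payload 7.3 kg.
Tool frame: the origin (TCP) lies at the very end of the fingers, on their centre line; the grasp point (between the pads) lies 19 mm behind it; z points along the fingers, y is the line along which they close (so a half turn about z gives the same grasp; the last joint's range is limited). The gripper opens to 92 mm and grips with 3 to 60 N. Pads are 19 mm wide; open, the fingers measure 130 mm over their backs; the gripper's body (75 mm by 190 mm) begins 47 mm behind the grasp point.
Start: joints at [0.971, 0.342, 1.524, -0, 1.275, -0.146], TCP at [230.141, 471.89, 226.741] pointing down, gripper open.
Joint ranges: [-2.53, 2.53], [-0.77, 2.02], [0.04, 2.7], [-1, 4.14], [0.28, 2.66], [-3.11, 3.11]. Speed limits (rad/s): [2.57, 2.57, 3.14, 3.14, 3.14, 3.14].

### API

Orientations are given as [roll, pitch, yaw] about the fixed x, y, z axes, in that order (R = Rz(yaw) Ry(pitch) Rx(roll)).
In Python, from plant import * gives the robot as it stands.
- The arm moves only by the tool arm_command, never from a script. Its arguments are lists of equal length, an entry for each row: "gripper": the finger opening in mm, from 0 to 91.8; "dp": the shift along the tool's x, y, z in units of 25 mm (1.0 is 25 mm), a list of three; "twist": the turn about the tool's z in units of 5 degrees (1.0 is 5 degrees). A call has exactly 5 rows; each row shifts and turns the commanded pose from where the row before left it, along the tool's axes as they then stand; what a row does not reach is not made up. A row lasts 1/8 s, in which the tool goes at most 62.5 mm and 10.7 degrees, less where a joint would pass 70% of its speed; a pose out of reach is approached as far as the arm can. A call is refused whole if a number of a shift passes 1 or a number of a turn 1, either way. A call with a gripper value outside its range is refused whole. The fingers move at their own pace and stop on an object; the grip force is fixed at half the most. Time passes only in rows, so rows that do not move let the fingers close, or fill a call up. It gives the time, the measured TCP pose, the force, the opening and the grip force at its end, in the units of the state.
- get_obs(): the state, without advancing time (a new reading comes with each control period).
- capture(name): name is "side" or "top"; returns the picture (400x640x3 uint8, red, green, blue); there is no depth.
- get_calibration(name): a dict with "mtx" (3x3 intrinsics, pixels), "position" and "attitude" of the camera in the world. Camera axes: x right, y down, z forward; pixel columns grow to the right and rows downward; lengths in mm; the calibration is good to about 2 mm. A picture is of the moment at which its call begins. get_calibration takes no time and is no camera call.
- close_job(): hands the job in; it is judged then, once.
The state is a dict: "time": time; "joint_positions": joint angles; "dq": joint speeds; "tau": joint torques, N m; "tool_pos": TCP position; "tcp_rot": TCP orientation; "contact_force": force on the tool from outside, world axes, zero at the start; "moment": the same for the moment, N m; "grip_width": finger opening in mm; "finger_force": force on a finger pad.
Only numpy, scipy, OpenCV 4.12 (cv2) and the standard library are available. Lean on these libraries where they do the work, as an engineer would, in place of code of your own. Each camera call takes 0.05 s, during which the arm holds its last target. There are 200 camera calls.

## Working session

There is one attempt and no reset: what is moved stays moved. The work goes in short steps, Python scripts to look and compute and a tool call to move; the robot and the scene stay as the last step left them, time stands still between calls to the robot, and variables do not carry over. Pictures are saved under pics/ and viewed, at most 10 in all, crops included, and the job is handed in when it is done.

Besides the shell and the picture viewer there is one more tool, called as name(argument=value, ...), one argument or row to a line, values as JSON. arm_command: Moves the arm, as the interface text tells. Its arguments: {"type":"object","properties":{"gripper":{"type":"array"},"dp":{"type":"array"},"twist":{"type":"array"}},"required":["gripper","dp","twist"]}

```bash
mkdir -p pics; python3 - <<'E'
from plant import *
import cv2
for n in("top","side"):
    cv2.imwrite(f"pics/{n}0.png",capture(n)[:,:,::-1]); print(n,get_calibration(n))
o=get_obs();print(o['time'],o['tool_pos'],o['tcp_rot'],o['grip_width'])
E
```

```text
top {'mtx': array([[512.00970758,   0.        , 316.75958678],
       [  0.        , 512.00970758, 199.13459261],
       [  0.        ,   0.        ,   1.        ]]), 'position': array([ 447.93140212,  113.5771288 , 1396.55465014]), 'attitude': array([-3.03369431, -0.01591375, -1.57992446])}
side {'mtx': array([[436.12280836,   0.        , 319.09061228],
       [  0.        , 436.12280836, 192.32483827],
       [  0.        ,   0.        ,   1.        ]]), 'position': array([ 594.97278368, -409.77811332,  867.09797332]), 'attitude': array([-2.57785676,  0.00930555,  0.01032375])}
0.1 [229.92275273 471.57685736 226.11644128] [-3.14023942e+00 -1.83799182e-04  2.68783891e+00] 91.60627312046269
```

View pics/top0.png

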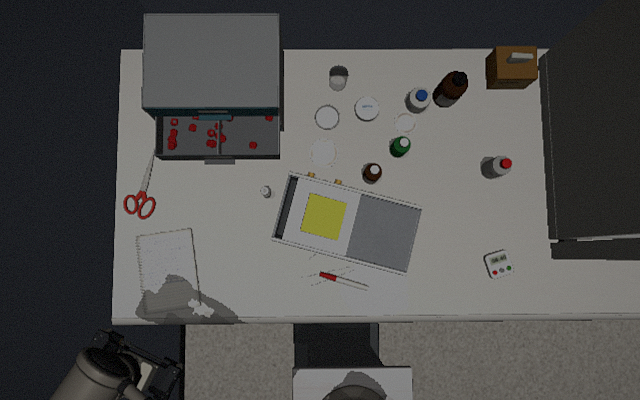

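View pics/side0.png

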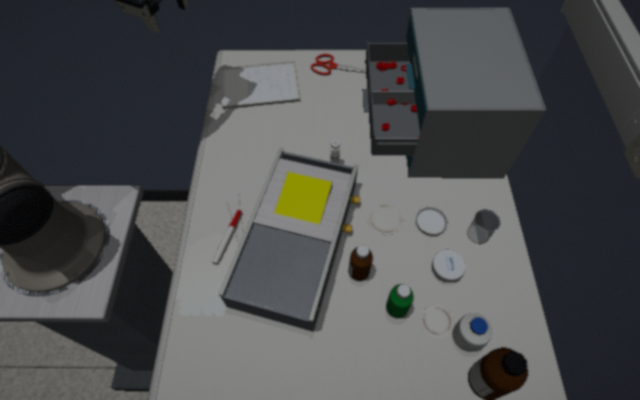

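The top view shows the yellow ledge at (325,216) on the cover. The box corners are near (290,172), (421,207), (407,273) and (273,240), with the bay on the left. Possible confusions:
- **Bottle:** brown small one at (372,172), versus green at (400,146) and large brown at (452,88).
- **Vial:** at (266,191), versus the white bottles at (420,98) and (500,165).
- **Pen:** at (343,280).
- **Red things:** drawer bits at (172,135), scissors at (140,205) and the red cap at (506,163). None of these is the handle, which is still hidden.

I choose the ledge at (325,216).

```bash
cat > h.py <<'E'
from plant import *
import cv2, numpy as np
from scipy.spatial.transform import Rotation as Ro
def ray(n,px):
    c=get_calibration(n); d=np.linalg.inv(c['mtx'])@np.array([px[0],px[1],1.])
    return np.array(c['position']),Ro.from_euler('xyz',c['attitude']).as_matrix()@d
def onz(n,px,z):
    p,d=ray(n,px); return p+d*(z-p[2])/d[2]
def proj(n,P):
    c=get_calibration(n); q=c['mtx']@(Ro.from_euler('xyz',c['attitude']).as_matrix().T@(np.array(P)-c['position'])); return q[:2]/q[2]
def tri(a,b):
    (p,d),(q,e)=ray('top',a),ray('side',b); s=np.linalg.lstsq(np.c_[d,-e],q-p,rcond=None)[0]
    return (p+d*s[0]+q+e*s[1])/2, np.linalg.norm(p+d*s[0]-q-e*s[1])
E
python3 - <<'E'
from h import *
np.set_printoptions(precision=1,suppress=True)
for k in [(290,172),(421,207),(407,273),(273,240)]: print('corner',onz('top',k,80))
for n in('top','side'):
    im=cv2.imread(f'pics/{n}0.png'); hsv=cv2.cvtColor(im,cv2.COLOR_BGR2HSV)
    m=cv2.inRange(hsv,(25,150,100),(35,255,255))
    c=max(cv2.findContours(m,0,2)[0],key=cv2.contourArea)
    b=cv2.boxPoints(cv2.minAreaRect(c)); q=cv2.approxPolyDP(c,5,True)[:,0]
    print(n,b.tolist(),q.tolist())
    for p in q: print(onz(n,p.astype(float),94),onz(n,p.astype(float),76))
for nm,a in dict(vial=((266,190),76),bottle=((373,169),105),penr=((321,274),8),penl=((368,289),8)).items(): print(nm,onz('top',*a))
im=cv2.imread('pics/top0.png')[150:300,250:440]
cv2.imwrite('pics/crop0.png',cv2.resize(im,None,fx=4,fy=4,interpolation=cv2.INTER_CUBIC))
E
```

```text
corner [661.8 160.2  80. ]
corner [ 567.9 -178.6   80. ]
corner [ 398.9 -137.4   80. ]
corner [485.9 204.4  80. ]
top [[300.122802734375, 229.6868896484375], [310.0869140625, 192.67721557617188], [346.594482421875, 202.50619506835938], [336.63037109375, 239.515869140625]] [[310, 193], [301, 229], [336, 239], [346, 204]]
[604.8 108.7  94. ] [606.9 108.7  76. ]
[512.8 132.3  94. ] [513.7 132.6  76. ]
[486.7  43.6  94. ] [487.2  42.7  76. ]
[575.8  16.8  94. ] [577.5  15.5  76. ]
side [[274.63824462890625, 212.49888610839844], [284.7607421875, 170.5629425048828], [331.486572265625, 181.8415985107422], [321.36407470703125, 223.7775421142578]] [[288, 173], [275, 212], [318, 222], [330, 182]]
[515.1 127.9  94. ] [513.2 140.5  76. ]
[493.2  31.   94. ] [490.8  41.2  76. ]
[581.3   8.3  94. ] [580.9  18.   76. ]
[605.7 105.   94. ] [605.9 117.   76. ]
vial [615.6 222.8  76. ]
bottle [664.1 -52.9 105. ]
penr [395.8  80.6   8. ]
penl [354.8 -45.1   8. ]
```

View pics/crop0.png

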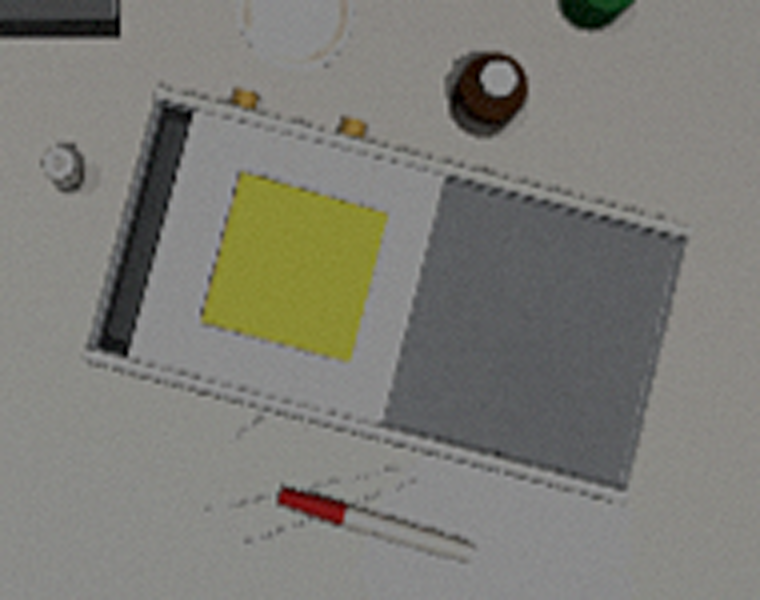

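The crop confirms the ledge: its +y face is the left edge, crop (240,172)–(203,322). The vial is at crop (62,165), the brown bottle at (490,95), and the pen lies in front of the box. The box yaw is about −0.264, and the face sits at box (2,111). That matches a cover that starts about 20 mm open. First I close the fingers and align the tool.

arm_command(
  gripper=[0,0,0,0,0],
  dp=[
    [0,0,0],
    [0,0,0],
    [0,0,0],
    [-1,-0.4,0],
    [-1,-0.4,0],
  ],
  twist=[-0.75,-0.75,-0.7,0,0],
)

```text
time: 0.72
tool_pos: [273.4, 439.2, 226.3]
tcp_rot: [-3.141, -0.0, 2.881]
contact_force: [-0.5, -0.1, -0.0]
grip_width: 46.3
finger_force: 0.0
```

arm_command(
  gripper=[0,0,0,0,0],
  dp=[
    [-1,-0.55,0],
    [-1,-0.55,0],
    [-1,-0.55,0],
    [-1,-0.55,0],
    [-1,-0.55,0],
  ],
  twist=[0,0,0,0,0],
)

```text
time: 1.35
tool_pos: [376.6, 340.1, 226.4]
tcp_rot: [-3.141, -0.0, 2.88]
contact_force: [-0.3, 0.1, 1.0]
grip_width: 0.9
finger_force: 0.0
```

arm_command(
  gripper=[0,0,0,0,0],
  dp=[
    [-1,-0.55,0],
    [-1,-0.55,0],
    [-1,-0.55,0.4],
    [-1,-0.55,0.4],
    [-1,-0.55,0.4],
  ],
  twist=[0,0,0,0,0],
)

```text
time: 1.98
tool_pos: [479.5, 241.3, 196.1]
tcp_rot: [-3.141, -0.001, 2.88]
contact_force: [0.3, 0.1, 0.1]
grip_width: 0.5
finger_force: 0.0
```

arm_command(
  gripper=[0,0,0,0,0],
  dp=[
    [-0.9,-0.5,0.6],
    [-0.9,-0.5,0.6],
    [-0.9,-0.5,0.6],
    [-0.9,-0.5,0.6],
    [0,0,0],
  ],
  twist=[0,0,0,0,0],
)

```text
time: 2.6
tool_pos: [553.4, 169.0, 135.0]
tcp_rot: [-3.14, -0.002, 2.878]
contact_force: [0.1, -0.1, 0.5]
grip_width: 0.4
finger_force: 0.0
```

arm_command(
  gripper=[0,0,0,0,0],
  dp=[
    [-0.4,-0.25,0.6],
    [-0.35,-0.25,0.6],
    [0,0,0.5],
    [0,0,0.4],
    [0,0,0],
  ],
  twist=[0,0,0,0,0],
)

```text
time: 3.22
tool_pos: [567.3, 153.8, 83.3]
tcp_rot: [-3.141, -0.002, 2.88]
contact_force: [-0.1, -0.4, 0.3]
grip_width: 0.3
finger_force: 0.0
```

```bash
python3 - <<'E'
from h import *
o=get_obs();print(o['tool_pos'],o['contact_force'])
a=cv2.resize(capture('top')[150:300,250:400,::-1],None,fx=2.6,fy=2.6); b=cv2.resize(capture('side')[120:270,230:380,::-1],None,fx=2.6,fy=2.6)
cv2.imwrite('pics/p1.png',np.hstack([a,b]))
E
```

```text
[567.26723    153.83468507  83.2694868 ] [-0.10488663 -0.35737484  0.30967808]
```

View pics/p1.png

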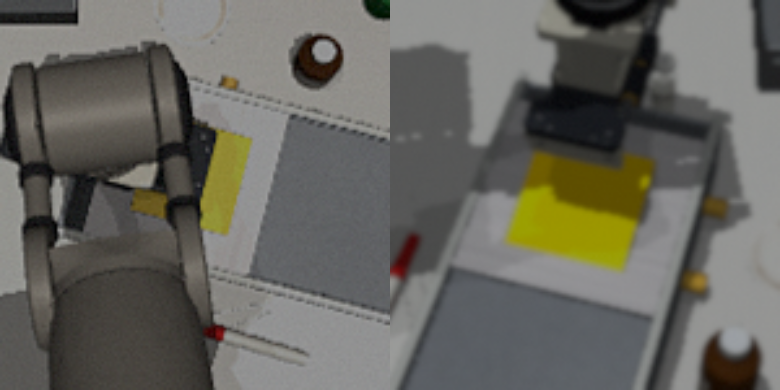

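The left half shows the gripper over the flat cover, beside the ledge. In the right half the body stands before the ledge's far edge, around (570,150). Now I push toward −y.

arm_command(
  gripper=[0,0,0,0,0],
  dp=[
    [0,-0.5,0],
    [0,-0.5,0],
    [0,-0.5,0],
    [0,-0.5,0],
    [0,-0.5,0],
  ],
  twist=[0,0,0,0,0],
)

```text
time: 3.95
tool_pos: [551.6, 92.5, 84.6]
tcp_rot: [3.141, 0.0, 2.88]
contact_force: [0.1, 4.3, 4.0]
grip_width: 0.5
finger_force: 2.4
```

arm_command(
  gripper=[0,0,0,0,0],
  dp=[
    [0,-0.5,0],
    [0,-0.5,0],
    [0,-0.5,0],
    [0,-0.5,0],
    [0,-0.5,0],
  ],
  twist=[0,0,0,0,0],
)

```text
time: 4.58
tool_pos: [535.2, 32.1, 84.4]
tcp_rot: [3.142, -0.0, 2.88]
contact_force: [-1.8, 4.1, 5.2]
grip_width: 0.6
finger_force: 3.3
```

arm_command(
  gripper=[0,0,0,0,0],
  dp=[
    [0,-0.4,0],
    [0,-0.4,0],
    [0,-0.3,0],
    [0,-0.2,0],
    [0,-0.1,0],
  ],
  twist=[0,0,0,0,0],
)

```text
time: 5.2
tool_pos: [525.9, -1.7, 84.4]
tcp_rot: [-3.141, -0.001, 2.879]
contact_force: [-2.1, 3.5, 6.7]
grip_width: 0.4
finger_force: 3.2
```

arm_command(
  gripper=[0,0,0,0,0],
  dp=[
    [0,-0.1,0],
    [0,-0.1,0],
    [0,0,0],
    [0,0,0],
    [0,0,0],
  ],
  twist=[0,0,0,0,0],
)

```text
time: 5.82
tool_pos: [524.7, -6.5, 84.4]
tcp_rot: [-3.141, -0.001, 2.88]
contact_force: [-2.7, 1.6, 6.3]
grip_width: 0.0
finger_force: 2.6
```

arm_command(
  gripper=[0,0,0,0,0],
  dp=[
    [0,-0.15,0],
    [0,-0.15,0],
    [0,-0.15,0],
    [0,0,0],
    [0,0,0],
  ],
  twist=[0,0,0,0,0],
)

```text
time: 6.45
tool_pos: [523.1, -12.3, 84.6]
tcp_rot: [3.134, 0.0, 2.879]
contact_force: [3.7, 25.9, 4.8]
grip_width: 0.2
finger_force: 11.0
```

The stop has been reached (26 N). I'll back off, lift and clear the view.

arm_command(
  gripper=[0,0,0,0,0],
  dp=[
    [0,0.6,0],
    [0,0.3,-0.6],
    [0.3,0,-1],
    [1,0,-1],
    [1,0,-1],
  ],
  twist=[0,0,0,0,0],
)

```text
time: 7.08
tool_pos: [471.7, 19.2, 174.4]
tcp_rot: [-3.14, -0.001, 2.879]
contact_force: [0.4, 0.2, 0.1]
grip_width: 0.3
finger_force: 0.0
```

arm_command(
  gripper=[0,0,0,0,0],
  dp=[
    [1,-0.6,0],
    [1,-0.6,0],
    [1,-0.6,0],
    [1,-0.6,0],
    [0,0,0],
  ],
  twist=[0,0,0,0,0],
)

```text
time: 7.7
tool_pos: [358.9, -12.9, 174.0]
tcp_rot: [-3.14, -0.001, 2.879]
contact_force: [1.3, -0.6, -0.8]
grip_width: 0.5
finger_force: 0.0
```

```bash
python3 - <<'E'
from h import *
for n in('top','side'): cv2.imwrite(f'pics/{n}2.png',capture(n)[:,:,::-1])
T=cv2.imread('pics/top2.png');S=cv2.imread('pics/side2.png')
a=cv2.resize(T[150:300,250:400],None,fx=2.6,fy=2.6); b=cv2.resize(S[120:270,230:380],None,fx=2.6,fy=2.6)
cv2.imwrite('pics/p2.png',np.hstack([a,b]))
C=np.array([528.6,12.1]);R=np.array([[.9655,-.261],[.261,.9655]])
for n,I in(('top',T),('side',S)):
    h=cv2.cvtColor(I,cv2.COLOR_BGR2HSV)
    for c,r in(('red',[((0,120,50),(8,255,255)),((172,120,50),(180,255,255))]),('blue',[((100,120,40),(130,255,255))]),('yellow',[((25,150,80),(35,255,255))])):
        m=sum(cv2.inRange(h,*k) for k in r)
        for q in cv2.findContours(m,0,2)[0]:
            if cv2.contourArea(q)<12: continue
            x,y,w,hh=cv2.boundingRect(q); ctr=cv2.moments(q); ctr=(ctr['m10']/ctr['m00'],ctr['m01']/ctr['m00'])
            p=onz(n,ctr,85 if c=='yellow' else 60); b=R@(p[:2]-C)
            if abs(b[0])<110 and abs(b[1])<190: print(n,c,(x,y,w,hh),np.round(p),np.round(b))
E
```

```text
top red (295, 208, 11, 7) [563. 135.  60.] [  1. 127.]
top blue (323, 215, 11, 7) [543.  61.  60.] [ 1. 51.]
top yellow (358, 208, 45, 47) [507. -70.  85.] [  0. -85.]
side red (307, 173, 10, 16) [567. 132.  60.] [  5. 126.]
side blue (298, 202, 10, 16) [547.  59.  60.] [ 5. 50.]
side yellow (249, 232, 63, 60) [510. -74.  85.] [  4. -88.]
```

View pics/p2.png

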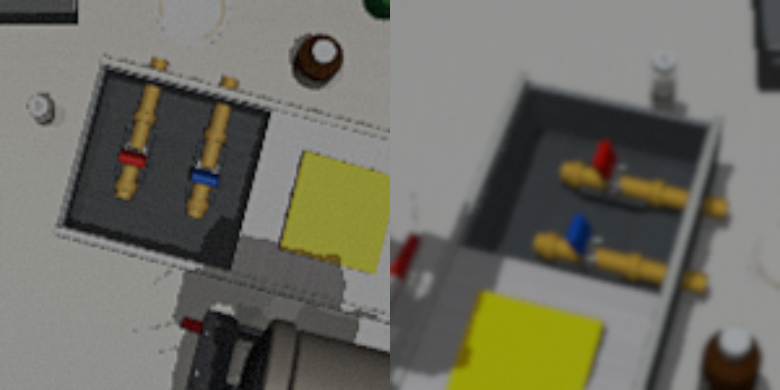

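The cover is fully open. The red paddle is at crop-left (132,158), box (1,127), and the blue one is at (205,177), box (1,51). Both are still open and 76 mm apart, as specified. I go to the robot side of red.

arm_command(
  gripper=[0,0,0,0,0],
  dp=[
    [-0.6,1,0],
    [-0.6,1,0],
    [-0.6,1,0],
    [-0.6,1,0],
    [-0.6,1,0],
  ],
  twist=[0,0,0,0,0],
)

```text
time: 8.43
tool_pos: [467.0, 90.2, 173.8]
tcp_rot: [-3.141, 0.0, 2.88]
contact_force: [0.0, -0.2, 0.2]
grip_width: 0.1
finger_force: 0.0
```

arm_command(
  gripper=[0,0,0,0,0],
  dp=[
    [-0.6,1,0],
    [-0.6,1,0],
    [-0.5,0.9,0],
    [0,0,0],
    [0,0,0],
  ],
  twist=[0,0,0,0,0],
)

```text
time: 9.05
tool_pos: [524.9, 148.0, 173.6]
tcp_rot: [-3.141, -0.001, 2.88]
contact_force: [0.4, 0.6, -1.2]
grip_width: 0.3
finger_force: 0.0
```

arm_command(
  gripper=[0,0,0,0,0],
  dp=[
    [0,-0.1,1],
    [0,0,1],
    [0,0,1],
    [0,0,1],
    [0,0,0.6],
  ],
  twist=[0,0,0,0,0],
)

```text
time: 9.68
tool_pos: [523.8, 145.2, 58.3]
tcp_rot: [-3.141, -0.001, 2.879]
contact_force: [0.6, 0.9, 0.2]
grip_width: 0.2
finger_force: 0.0
```

arm_command(
  gripper=[0,0,0,0,0],
  dp=[
    [0,0,0.4],
    [-0.2,0,0],
    [-0.4,0,0],
    [-0.4,0,0],
    [-0.4,0,0],
  ],
  twist=[0,0,0,0,0],
)

```text
time: 10.3
tool_pos: [559.0, 136.7, 49.6]
tcp_rot: [3.141, -0.0, 2.88]
contact_force: [-1.7, 0.2, 1.6]
grip_width: 0.5
finger_force: 1.1
```

arm_command(
  gripper=[0,0,0,0,0],
  dp=[
    [-0.25,0,0.1],
    [-0.25,0,0],
    [-0.2,0,0],
    [-0.2,0,0],
    [0,0,0],
  ],
  twist=[0,0,0,0,0],
)

```text
time: 10.92
tool_pos: [580.8, 130.8, 46.7]
tcp_rot: [3.141, 0.001, 2.88]
contact_force: [-1.6, 0.1, -0.2]
grip_width: 0.5
finger_force: 0.4
```

arm_command(
  gripper=[0,0,0,0,0],
  dp=[
    [-0.1,0,0],
    [-0.1,0,0],
    [0,0,0],
    [0,0,0],
    [0,0,0],
  ],
  twist=[0,0,0,0,0],
)

```text
time: 11.55
tool_pos: [582.4, 130.3, 46.4]
tcp_rot: [-3.141, -0.005, 2.88]
contact_force: [-8.4, 2.6, 4.1]
grip_width: 0.4
finger_force: 4.6
```

arm_command(
  gripper=[0,0,0,0,0],
  dp=[
    [-0.1,0,0],
    [0,0,0],
    [0,0,0],
    [0.5,0,0],
    [0.6,0,-0.5],
  ],
  twist=[0,0,0,0,0],
)

```text
time: 12.18
tool_pos: [560.3, 136.1, 59.1]
tcp_rot: [-3.141, 0.0, 2.88]
contact_force: [0.5, 0.4, 0.6]
grip_width: 0.3
finger_force: 0.0
```

arm_command(
  gripper=[0,0,0,0,0],
  dp=[
    [0,0,-1],
    [0,0,-1],
    [0,0,-1],
    [0,0,-1],
    [0,0,-1],
  ],
  twist=[0,0,0,0,0],
)

```text
time: 12.8
tool_pos: [560.8, 136.2, 186.3]
tcp_rot: [3.141, 0.002, 2.88]
contact_force: [1.3, -0.6, -0.4]
grip_width: 0.4
finger_force: 0.0
```

arm_command(
  gripper=[0,0,0,0,0],
  dp=[
    [1,-0.5,0],
    [1,-1,0],
    [1,-1,0],
    [1,-1,0],
    [1,-1,0],
  ],
  twist=[0,0,0,0,0],
)

```text
time: 13.42
tool_pos: [410.0, 59.3, 185.1]
tcp_rot: [3.141, 0.003, 2.88]
contact_force: [-0.4, -0.3, 0.2]
grip_width: 0.2
finger_force: 0.0
```

arm_command(
  gripper=[0,0,0,0,0],
  dp=[
    [1,-1,0],
    [0,-1,0],
    [0,-1,0],
    [0,0,0],
    [0,0,0],
  ],
  twist=[0,0,0,0,0],
)

```text
time: 14.05
tool_pos: [367.6, -5.8, 184.7]
tcp_rot: [3.141, 0.002, 2.879]
contact_force: [0.8, -0.3, -0.1]
grip_width: 0.2
finger_force: 0.0
```

```bash
python3 - <<'E'
from h import *
a=cv2.resize(capture('top')[150:300,250:400,::-1],None,fx=2.6,fy=2.6); b=cv2.resize(capture('side')[120:270,230:380,::-1],None,fx=2.6,fy=2.6)
cv2.imwrite('pics/p3.png',np.hstack([a,b]))
E
```

```text
(no output)
```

View pics/p3.png

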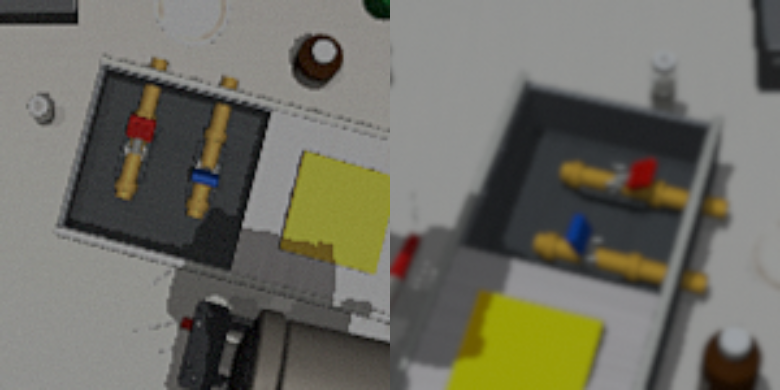

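The red handle now leans to the back, at crop-left (141,130), and its stop was felt. Blue at (205,177) is unchanged, the cover is open, and the vial and bottle are in place. The robot is clear of everything, so I hand in.

```bash
python3 -c "
from plant import *
print(close_job())"
```

```text
the job is handed in; nothing more can be done
None
```

The job is handed in: the cover is open at its stop, the red handle is pushed back to its stop, and the blue handle, vial and bottle look unmoved in the last picture. The gripper partly hid the pen there, and the judge's result was not shown.

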